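# Lay out two fossil sea urchins for their record photograph

## Task

Lay out the record photograph on the black copy board, whose front is the long side towards the robot, opposite the fence: set the large fossil sea urchin down, flat side under, centred on the large cork ring and the small one centred on the small ring, lowering them and never letting them drop. Lay the scale bar flat on the board midway between the two rings and level with their middles, running straight from front to back; stand the label holder straight in front of the large fossil with its sloping paper face to the front, and lay the grey card straight in front of the small fossil with its long sides parallel to the front edge, each square to the board with about 2 cm clear between it and the fossil behind it. The things may be laid out in any order; leave the jar and the bottle where they stand.

Things in the scene. Friction and masses are not known exactly. Their poses are not given: they have to be found in the camera images.
- board: Matt black copy board, fixed flat on the table, 220 mm (its x) by 300 mm (its y), 12 mm thick, turned up to 0.3 rad. Origin: centre of its underside (z = 0). Its -x side is the front, towards the robot; at the back (+x) an aluminium fence 10 mm thick rises 12 mm above the board's top along the whole edge.
- ring_large: Large flat cork ring, outer diameter 60 mm, hole 36 mm, 14 mm high, fixed on the board 30 mm behind and 80 mm to one side of the board's centre; which side varies. Origin: centre of its underside, 12 mm above the table; its flat top is 26 mm above the table. Axes parallel to the board's (+x to the back).
- ring_small: Small flat cork ring, outer diameter 42 mm, hole 24 mm, 14 mm high, fixed on the board 30 mm behind and 80 mm to the other side of the board's centre. Origin: centre of its underside, 12 mm above the table; its flat top is 26 mm above the table. Axes parallel to the board's.
- fossil_large: Large fossil sea urchin of beige stone, loose: round, flat base, domed top with five double grooves; 62 mm in diameter, sides upright from 6 to 26 mm above the base, 46 mm high, base 54 mm across, about 190 g. Origin: centre of its flat base; z up; yaw means nothing. Starts upright on the table beside the board.
- fossil_small: Small fossil sea urchin, same stone and shape, loose: 44 mm in diameter, sides upright from 5 to 22 mm above the base, 34 mm high, base 36 mm across, about 70 g. Origin: centre of its flat base; z up; yaw means nothing. Starts upright on the table beside the board.
- scale_bar: Photographic scale bar, loose: white plastic bar with staggered black centimetre blocks on top, 100 mm long (its x), 16 mm wide (its y), 10 mm high, about 40 g; alike from both ends. Origin: centre of its underside; z up. It starts flat on the table beside the board at any yaw.
- label_holder: Label holder, loose: grey plastic wedge with a white paper label on its sloping face, 58 mm wide (its y), 28 mm deep (its x), 24 mm high at the back, 10 mm at the front, about 60 g; flat upright ends to grip. The sloping face looks to its own -x. Origin: centre of its underside; z up. Starts upright beside the board, its face turned within 0.9 rad of straight towards the robot (world -x).
- grey_card: Photographic grey card, loose: rigid black plaque 54 mm long (its y), 34 mm wide (its x), 10 mm thick, with three square patches, white, grey and dark, in a row on top; about 40 g. Either way round will do. Origin: centre of its underside; z up. It starts flat on the table beside the board at any yaw.
- jar: Bystander: closed specimen jar of greenish glass with a white cap, 56 mm in diameter, 88 mm high, on the table off the board's back right corner. Origin: centre of its underside.
- bottle: Bystander: small closed white plastic bottle, 38 mm in diameter, 62 mm high, on the table at the right, outside the loose things. Origin: centre of its underside.
Things that resemble listed ones, but are neither listed nor needed, are in the scene too. What is shaped like the fossil_small but green, orange or purple is not meant.

How it is judged (in metres and radians):
At the end, for the whole second after the job is handed in: Fossils upright on their rings, within 8 mm of centre; bar flat, midway within 12 mm (front-back 20); holder and card before their own fossil, within 13 mm sideways, 7 to 35 mm clear, holder facing front; bar, holder and card on the board, square within 0.17 rad; all at rest (horizontal distance between fossil_large and ring_large below 0.008 m and z of fossil_large in the frame of ring_large between 0.01 and 0.018 m and angle between each of fossil_large, fossil_small's own z axis and vertical below 0.15 rad and horizontal distance between fossil_small and ring_small below 0.008 m and z of fossil_small in the frame of ring_small between 0.01 and 0.018 m and y of scale_bar in the frame of board between -0.012 and 0.012 m and x of scale_bar in the frame of ring_large between -0.02 and 0.02 m and y of label_holder in the frame of ring_large between -0.013 and 0.013 m and x of ring_large in the frame of label_holder between 0.052 and 0.08 m and y of grey_card in the frame of ring_small between -0.013 and 0.013 m and x of grey_card in the frame of ring_small between -0.074 and -0.046 m and angle between the x axis of each of scale_bar, label_holder, grey_card and the x axis of board, either way round below 0.17 rad and angle between each of scale_bar, label_holder, grey_card's own z axis and vertical below 0.1 rad and z of scale_bar in the frame of board between 0.008 and 0.016 m and z of label_holder in the frame of board between 0.008 and 0.016 m and z of grey_card in the frame of board between 0.008 and 0.016 m and linear speed of each of fossil_large, fossil_small, scale_bar, label_holder, grey_card below 0.02 m/s); the robot touches nothing.
It fails at once if a fossil is dropped (falls free faster than 0.7 m/s) ((linear speed of fossil_large above 0.7 m/s and contact force between fossil_large and the fingers below 0.1 N) or (linear speed of fossil_small above 0.7 m/s and contact force between fossil_small and the fingers below 0.1 N)).
It fails at once if the jar or the bottle is shifted more than 20 mm or knocked over (distance of any of jar, bottle from where it was at the start of the episode above 0.02 m or angle between any of jar, bottle's own z axis and vertical above 0.5 rad).
It also fails if it takes over 115 s, if anything falls off the work surface, if the arm or the gripper's body presses on something with over 40 N, if the wrist force passes 120 N, or if a joint passes its speed limit or range.

## Robot

A 6-joint arm with a two-finger parallel gripper is mounted at the origin on the work surface. World frame = base frame: x ahead of the robot, y to its left, z up, the work surface at z = 0. Lengths are in mm, angles in rad, forces in N, time in s.
With the tool pointing down it reaches from about 300 to 775 mm from the base axis. Payload 14.6 kg.
Tool frame: the origin (TCP) lies midway between the tips of the shut fingers; the grasp point (between the pads) lies behind it (manip.grip_depth is the z of the grasp point in the tool frame, in mm); z points along the fingers, y is the line along which they close (so a half turn about z gives the same grasp; the last joint's range is limited). The gripper opens to 94 mm and grips with 3 to 60 N. Pads are 16 mm wide; open, the fingers measure 119 mm over their backs; the gripper's body (75 mm by 177 mm) begins 78 mm behind the grasp point.
Start: joints at [1.034, 0.3, 1.521, -0, 1.321, -0.067], TCP at [248.985, 490.404, 205.446] pointing down, gripper open.
Joint ranges: [-3.03, 3.03], [-0.79, 2.21], [0.23, 2.52], [-1.04, 4.18], [0, 3.07], [-2.55, 2.55]. Speed limits (rad/s): [2.22, 2.22, 2.57, 3.14, 3.14, 3.14].

## Interface

Orientations are given as [roll, pitch, yaw] about the fixed x, y, z axes, in that order (R = Rz(yaw) Ry(pitch) Rx(roll)).
In Python, from cell import manip gives the robot as it stands.
- The arm moves only by the shell command python3 -m creep FILE [OPENING] [FORCE], which reads ROWS from the file FILE. ROWS is a JSON list of rows, 1 to 5 of them, each of 6 numbers: dx, dy, dz in mm, then a rotation vector rx, ry, rz in rad; each row is the pose to reach, as a shift and turn from the pose commanded when the command began, along the tool's axes at that moment; what a row does not reach only later rows make up. A row lasts 1/10 s, in which the tool goes at most 50 mm and 0.15 rad, less where a joint would pass 70% of its speed; a pose out of reach is approached as far as the arm can. OPENING is the finger opening in mm, set as the command begins (- or left out keeps the last). The fingers move at their own pace and stop on an object; FORCE is the grip in N (left out, the last holds). Time passes only in rows, so rows that do not move let the fingers close. It prints the time, the measured TCP pose, the force, the opening and the grip force at its end. Input that does not fit is refused with a message, and nothing moves.
- manip.read_state(): the state, without advancing time (a new reading comes with each control period).
- manip.camera(name): name is "scene" or "top" or "wrist"; returns (picture, depth): 384x512x3 uint8, red, green, blue; 384x512 float32, mm along the optical axis (not along the pixel's ray), 0 where there is no reading.
- manip.camera_info(name): a dict with "K" (3x3 intrinsics, pixels), "dist" ([k1, k2, p1, p2, k3] as OpenCV has them; the pictures are not rectified), "rvec" (rotation vector, rad) and "tvec" (3), from world to camera coordinates, as OpenCV has them; the wrist camera has in their place "mount" (4x4, takes a point from camera to tool coordinates, whose origin is the TCP and whose axes are the flange's). Camera axes: x right, y down, z forward; pixel columns grow to the right and rows downward; lengths in mm; the calibration is good to about 2 mm. A picture is of the moment at which its call begins: read the wrist's pose just before it. camera_info takes no time and is no camera call.
- manip.sign_off(): hands the job in; it is judged then, once.
The state is a dict: "clock": time; "joints": joint angles; "qd": joint speeds; "effort": joint torques, N m; "eef_pos": TCP position; "eef_rot": TCP orientation; "wrist_force": force on the tool from outside, world axes, zero at the start; "moment": the same for the moment, N m; "finger_gap": finger opening in mm; "finger_force": force on a finger pad.
Only numpy, scipy, OpenCV 4.12 (cv2) and the standard library are available. Lean on these libraries where they do the work, as an engineer would, in place of code of your own. Each camera call takes 0.05 s, during which the arm holds its last target. There are 200 camera calls.

## Working session

There is one attempt and no reset: what is moved stays moved. The work goes in short steps, Python scripts to look and compute and a shell command to move; the robot and the scene stay as the last step left them, time stands still between calls to the robot, and variables do not carry over. Pictures are saved under pics/ and viewed, at most 14 in all, crops included, and the job is handed in when it is done.

```bash
ls; mkdir -p pics; python3 - <<'E'
from cell import manip
import cv2,numpy as np
print(manip.read_state(), manip.grip_depth)
for n in("top","scene"):
    p,d=manip.camera(n); cv2.imwrite(f"pics/{n}0.png",p[:,:,::-1]); np.save(f"pics/{n}0.npy",d)
    print(n,manip.camera_info(n))
print(manip.camera_info("wrist"))
E
```

```text
pics
{'clock': 0.0, 'joints': array([ 1.03440968e+00,  3.00510362e-01,  1.52157686e+00, -3.14518393e-07,
        1.32071735e+00, -6.66305088e-02]), 'qd': array([-0.00117597,  0.00032449, -0.00019102, -0.00035518,  0.00012589,
        0.00151401]), 'effort': array([ 6.73839859e-04, -5.31803262e+01, -3.52740777e+01,  7.08383415e-02,
        2.43534520e-02, -1.26562209e-04]), 'eef_pos': array([248.84891381, 490.18454832, 204.86658883]), 'eef_rot': array([-3.14038341e+00, -8.03866936e-05,  2.67183654e+00]), 'wrist_force': array([ 0.05693075,  0.29431832, -0.47852128]), 'moment': array([-0.01201641, -0.00321455,  0.02634277]), 'finger_force': 0.0, 'finger_gap': 94.08575773136413} -18.8
top {'K': array([[363.60599833,   0.        , 259.6421546 ],
       [  0.        , 363.60599833, 181.90880021],
       [  0.        ,   0.        ,   1.        ]]), 'dist': array([-0.03540774,  0.        ,  0.        ,  0.        ,  0.        ]), 'rvec': array([ 2.17347783, -2.13275517,  0.1442236 ]), 'tvec': array([ -5.40442687, 516.66849826, 909.31687875])}
scene {'K': array([[471.98312251,   0.        , 
[... 207 characters left out ...]
ay([ 1.99776607,  0.88402944, -0.48620217]), 'tvec': array([-342.62616346, -167.70689861, 1554.02357768])}
{'K': array([[292.49312751,   0.        , 251.26554319],
       [  0.        , 292.49312751, 191.04544213],
       [  0.        ,   0.        ,   1.        ]]), 'dist': array([-0.06794986,  0.        ,  0.        ,  0.        ,  0.        ]), 'mount': array([[-2.78576917e-05, -9.62060986e-01, -2.72834489e-01,
         7.99390153e+01],
       [ 9.99999932e-01, -1.26907709e-04,  3.45393525e-04,
         3.91567021e-01],
       [-3.66914435e-04, -2.72834461e-01,  9.62060924e-01,
        -1.79007665e+02],
       [ 0.00000000e+00,  0.00000000e+00,  0.00000000e+00,
         1.00000000e+00]])}
```

View pics/top0.png

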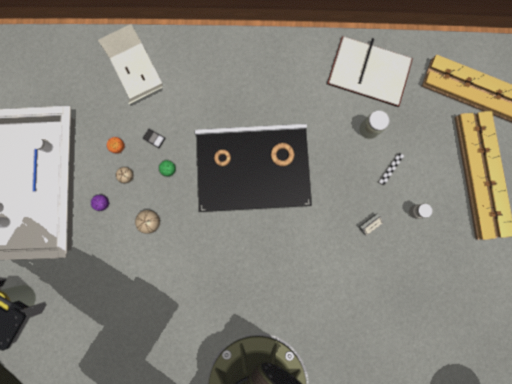

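View pics/scene0.png

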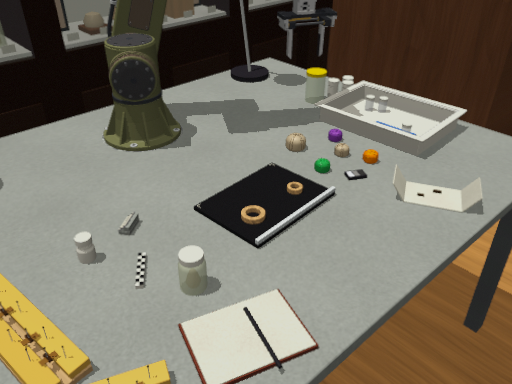

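Top view (also lookalike listing): the large fossil is at (147,221). Round candidates for the small fossil are beige (124,175), which I choose, and orange (115,145), green (167,168) and purple (99,202), which I reject. The card is at (154,138), the bar at (391,169), the holder at (370,224), the large ring at (283,154), the small ring at (223,158), the jar at (376,122) and the bottle at (422,211).

```bash
cat > h.py <<'E'
from cell import manip
import cv2,numpy as np
from scipy.spatial.transform import Rotation as Ro
def pose():
    s=manip.read_state(); return Ro.from_euler('xyz',s['eef_rot']).as_matrix(),np.array(s['eef_pos'])
def cam(n):
    """K,dist, R,t : camera->world"""
    i=manip.camera_info(n)
    if n=='wrist':
        R,p=pose(); M=i['mount']; return i['K'],i['dist'],R@M[:3,:3],R@M[:3,3]+p
    R=cv2.Rodrigues(i['rvec'])[0].T; return i['K'],i['dist'],R,-R@i['tvec']
def ray(c,px,z):
    K,d,R,t=c; u=cv2.undistortPoints(np.float64(px).reshape(-1,1,2),K,d)[:,0]
    v=np.c_[u,np.ones(len(u))]@R.T; return t+v*((z-t[2])/v[:,2])[:,None]
def cloud(c,D):
    """world xyz for each pixel"""
    K,d,R,t=c; h,w=D.shape; g=np.stack(np.meshgrid(np.arange(w),np.arange(h)),-1).reshape(-1,1,2).astype(float)
    u=cv2.undistortPoints(g,K,d)[:,0]; return ((np.c_[u,np.ones(len(u))]*D.reshape(-1,1))@R.T+t).reshape(h,w,3)
def shot(n,name=None):
    c=cam(n); p,D=manip.camera(n)
    if name: cv2.imwrite(f'pics/{name}.png',p[:,:,::-1])
    return c,p,D
def rect(P):
    """min-area rect of world xy pts: centre, sides(long,short), yaw of long axis"""
    (x,y),(a,b),_=r=cv2.minAreaRect(np.float32(P[:,:2])); B=cv2.boxPoints(r)
    e=[B[1]-B[0],B[2]-B[1]]; e.sort(key=lambda v:-np.hypot(*v))
    return np.round([x,y,max(a,b),min(a,b)],1),round(float(np.arctan2(e[0][1],e[0][0])),3)
def tool(pt):
    """world point(s) -> tool axes shift from the present TCP"""
    R,p=pose(); return np.round((np.array(pt)-p)@R,1)
E
python3 - <<'E'
from h import *
c=cam('top'); im=cv2.imread('pics/top0.png'); D=np.load('pics/top0.npy'); W=cloud(c,D)
print('cam',c[3])
def blob(x0,y0,x1,y1,z0,z1,name):
    m=np.zeros(D.shape,bool); m[y0:y1,x0:x1]=1
    m&=(W[...,2]>z0)&(W[...,2]<z1); P=W[m]
    print(name,m.sum(),rect(P),'zmax',P[:,2].max().round(1))
blob(130,205,165,240,12,60,'foL'); blob(114,165,135,185,10,60,'foS')
blob(140,125,168,152,5,20,'card'); blob(375,150,408,188,5,20,'bar'); blob(355,210,386,238,5,30,'holder')
blob(190,130,315,215,6,16,'board');blob(268,140,297,168,20,40,'rL');blob(212,147,233,168,20,40,'rS')
for n,a in(('jar',(362,108,392,140)),('bottle',(410,200,436,222))): blob(*a,15,120,n)
# table noise
print('table z',np.median(W[280:300,300:400,2]))
# colour board & rings
hsv=cv2.cvtColor(im,cv2.COLOR_BGR2HSV)
cork=cv2.inRange(hsv,(5,80,100),(22,255,255))
for n,a in(('rL',(265,138,300,170)),('rS',(208,145,236,170))):
    m=np.zeros_like(cork); m[a[1]:a[3],a[0]:a[2]]=cork[a[1]:a[3],a[0]:a[2]]
    k=max(cv2.findContours(m,0,2)[0],key=cv2.contourArea); print(n,rect(ray(c,k,24)))
bk=cv2.inRange(im,(0,0,0),(45,45,45)); k=max(cv2.findContours(bk[120:220,185:320],0,2,offset=(185,120))[0],key=cv2.contourArea); print('board',rect(ray(c,k,12)))
E
```

```text
cam [391.79822266   4.16778865 969.69557757]
foL 462 (array([409.7, 293.9,  60.4,  57.7]), 0.603) zmax 50.9
foS 244 (array([532.2, 363.5,  43.6,  41.9]), -0.944) zmax 38.3
card 236 (array([632.1, 291.5,  63.7,  34. ]), 1.026) zmax 14.6
bar 218 (array([ 563.7, -349.4,   97.5,   16.5]), -0.594) zmax 14.0
holder 268 (array([ 413.4, -290.9,   59.1,   30.1]), -0.938) zmax 28.3
board 8241 (array([554.8,  23.8, 300.4, 211.8]), -1.496) zmax 16.0
rL 258 (array([594.9, -53.7,  58.2,  58.2]), -0.538) zmax 30.4
rS 130 (array([582.4, 106.5,  39.9,  38.2]), -1.526) zmax 30.2
jar 532 (array([ 670.6, -291.6,   52.7,   51.6]), 0.102) zmax 91.2
bottle 265 (array([ 449.5, -411.3,   37.1,   35.4]), 1.147) zmax 66.3
table z -0.718574412984708
rL (array([594. , -54.8,  61.1,  59.5]), -1.551)
rS (array([581.4, 105.3,  42.5,  40.5]), -1.552)
board (array([589.6,  25.6, 292.7, 134.3]), -1.484)
```

```bash
python3 -c "
from h import *
print(tool([410,294,150]))"
```

```text
[-232.5 -102.    55. ]
```

```bash
echo '[[-46, -20, 11, 0, 0, -0.11], [-92, -41, 22, 0, 0, -0.22], [-138, -61, 33, 0, 0, -0.33], [-184, -82, 44, 0, 0, -0.44], [-232, -102, 55, 0, 0, -0.55]]' > m.json && python3 -m creep m.json 80 20; echo '[[0, 0, 0, 0, 0, 0], [0, 0, 0, 0, 0, 0]]' > m.json && python3 -m creep m.json
cat > fos.py <<'E'
import sys
from h import *
# name, approx world x,y, top height, z band
name,x,y,zl,zh=sys.argv[1],*map(float,sys.argv[2:6])
c,p,D=shot('wrist',name); W=cloud(c,D)
m=(W[...,2]>zl)&(W[...,2]<zh)&(np.hypot(W[...,0]-x,W[...,1]-y)<60)&(D>0)
n,l,st,ce=cv2.connectedComponentsWithStats(m.astype('uint8')); k=1+np.argmax(st[1:,4]); m=l==k
P=W[m]; (a,b),r=cv2.minEnclosingCircle(np.float32(P[:,:2])); print(st[k],'circle',a,b,r,'rect',rect(P),'zmax',P[:,2].max(),'yaw',manip.read_state()['eef_rot'])
print('tool to circle centre',tool([a,b,0]))
E
python3 fos.py w_fl 410 294 8 60
```

```text
clock: 0.6
eef_pos: [404.5, 299.6, 151.9]
eef_rot: [-3.141, -0.0, -3.057]
wrist_force: [0.1, -0.6, -0.0]
finger_gap: 80.0
finger_force: 0.0
clock: 0.8
eef_pos: [404.0, 300.8, 152.1]
eef_rot: [-3.141, -0.001, -3.065]
wrist_force: [-0.2, -0.6, 1.1]
finger_gap: 80.1
finger_force: 0.0
[ 217  158   58   58 2577] circle 407.2603454589844 295.6349792480469 31.110002517700195 rect (array([406.2, 295.5,  60.5,  59.5]), -1.031) zmax 48.27069759713743 yaw [ 3.14150332e+00 -2.45481843e-04 -3.06333586e+00]
tool to circle centre [ -3.2  -6.3 152.4]
```

View pics/w_fl.png

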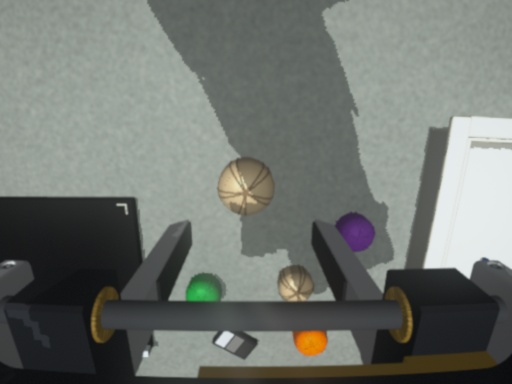

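The wrist view shows the large fossil, beige and grooved, at (245,186). The small beige one is at (295,283), with purple at (354,231), green at (204,288) and orange at (310,341).

```bash
echo '[[-3, -6, 45, 0, 0, 0], [-3, -6, 85, 0, 0, 0], [-3, -6, 120, 0, 0, 0], [-3, -6, 140, 0, 0, 0], [-3, -6, 148.5, 0, 0, 0]]' > m.json && python3 -m creep m.json |head -2; echo '[[0, 0, 0, 0, 0, 0], [0, 0, 0, 0, 0, 0], [0, 0, 0, 0, 0, 0], [0, 0, 0, 0, 0, 0], [0, 0, 0, 0, 0, 0]]' > m.json && python3 -m creep m.json 50 20;echo '[[0, 0, -20, 0, 0, 0], [0, 0, -60, 0, 0, 0], [0, 0, -80, 0, 0, 0], [0, 0, -80, 0, 0, 0]]' > m.json && python3 -m creep m.json; python3 -c "
from h import *
print(tool([594.5,-54,104]))"
```

```text
clock: 1.35
eef_pos: [405.7, 296.4, 2.3]
clock: 1.85
eef_pos: [407.7, 296.3, 5.1]
eef_rot: [3.14, 0.002, -3.062]
wrist_force: [-2.6, 1.2, 6.9]
finger_gap: 61.2
finger_force: 20.0
clock: 2.25
eef_pos: [408.4, 296.4, 86.7]
eef_rot: [3.139, 0.005, -3.062]
wrist_force: [0.0, -0.2, -2.6]
finger_gap: 61.4
finger_force: 20.0
[-157.5 -364.1  -17.4]
```

```bash
echo '[[-16, -36, -10, 0, 0, 0], [-35, -80, -17, 0, 0, 0], [-54, -124, -17, 0, 0, 0], [-73, -168, -17, 0, 0, 0], [-92, -212, -17, 0, 0, 0]]' > m.json && python3 -m creep m.json |head -1; echo '[[-19, -43, 0, 0, 0, 0], [-38, -86, 0, 0, 0, 0], [-55, -125, 0, 0, 0, 0], [-65, -148, 0, 0, 0, 0], [-65, -150, 0, 0, 0, 0]]' > m.json && python3 -m creep m.json; echo '[[0, 0, 0, 0, 0, 0], [0, 0, 0, 0, 0, 0]]' > m.json && python3 -m creep m.json
python3 - <<'E'
from h import *
c,p,D=shot('wrist','w_r'); W=cloud(c,D)
hsv=cv2.cvtColor(p,cv2.COLOR_RGB2HSV); m=cv2.inRange(hsv,(5,80,100),(22,255,255))
for k in cv2.findContours(m,0,2)[0]:
    if cv2.contourArea(k)>150: print(cv2.boundingRect(k),rect(ray(c,k,26)))
print(tool([594.5,-54,28]))
E
```

```text
clock: 2.75
clock: 3.25
eef_pos: [592.9, -55.2, 98.9]
eef_rot: [3.141, -0.002, -3.064]
wrist_force: [-0.3, -0.4, -2.6]
finger_gap: 61.2
finger_force: 20.0
clock: 3.45
eef_pos: [592.1, -51.6, 100.1]
eef_rot: [3.141, -0.001, -3.061]
wrist_force: [0.1, 0.7, -1.9]
finger_gap: 61.0
finger_force: 20.0
(160, 355, 304, 23) (array([785.3,  38.3, 355.6,  24.2]), -1.482)
(362, 289, 16, 55) (array([711.6,  84.6,  71.1,  16.1]), 0.166)
(126, 288, 22, 56) (array([ 730.7, -161.8,   73.9,   20.3]), -0.115)
(395, 177, 46, 44) (array([578.4, 103.6,  44.9,  42.1]), 0.338)
(214, 164, 82, 116) (array([617.3, -40.1, 122.4,  65.8]), 0.396)
[-2.1 -2.7 72.5]
```

View pics/w_r.png

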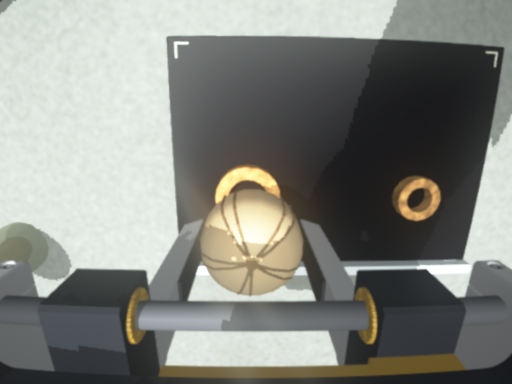

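Wrist view: the large ring's front arc is visible at (247,180) under the held fossil at (251,242). The small ring is at (417,198).

```bash
python3 - <<'E'
from h import *
from scipy.optimize import least_squares as ls
c,p,D=shot('wrist'); W=cloud(c,D)
for x,y,ro,ri in((594,-54,30,18),(580,104,21,12)):
    rr=np.hypot(W[...,0]-x,W[...,1]-y)
    m=(W[...,2]>23)&(W[...,2]<34)&(rr<ro+8)&(D>0)
    P=W[m][:,:2]; 
    # hinge fit: points must lie within annulus
    f=ls(lambda q:np.r_[np.maximum(0,np.hypot(*(P-q).T)-ro),np.maximum(0,ri-np.hypot(*(P-q).T))],[x,y])
    print(m.sum(),f.x,f.cost,P.min(0),P.max(0),np.median(W[m][:,2]))
# board front corners/edges
R,pp=pose(); print(pp)
E
```

```text
1006 [592.35972137 -54.07819532] 9.24856961639106e-06 [562.72489554 -83.94020349] [600.07880187 -24.87725545] 25.752895394338793
998 [580.08087459 104.61564168] 1.6951063816277845 [559.49709371  83.61176053] [600.60057604 124.97572053] 25.63363936598931
[592.3564797  -51.50613581 100.68646262]
```

```bash
echo '[[0, -3, 20, 0, 0, 0], [0, -3, 45, 0, 0, 0], [0, -3, 58, 0, 0, 0], [0, -3, 64, 0, 0, 0], [0, -3, 66, 0, 0, 0]]' > m.json && python3 -m creep m.json |head -1; echo '[[0, 0, 0, 0, 0, 0], [0, 0, 0, 0, 0, 0]]' > m.json && python3 -m creep m.json; echo '[[0, 0, 1, 0, 0, 0], [0, 0, 2, 0, 0, 0], [0, 0, 3, 0, 0, 0], [0, 0, 3, 0, 0, 0]]' > m.json && python3 -m creep m.json
```

```text
clock: 4.05
clock: 4.25
eef_pos: [593.4, -55.6, 35.8]
eef_rot: [-3.141, 0.001, -3.061]
wrist_force: [0.6, -1.0, -1.8]
finger_gap: 61.3
finger_force: 20.0
clock: 4.65
eef_pos: [592.9, -55.6, 31.8]
eef_rot: [3.142, -0.0, -3.061]
wrist_force: [-0.2, 0.4, -2.4]
finger_gap: 61.0
finger_force: 20.0
```

```bash
echo '[[0, 1, 0.5, 0, 0, 0], [0, 1, 1, 0, 0, 0], [0, 1, 1, 0, 0, 0]]' > m.json && python3 -m creep m.json|sed -n 2,4p;  echo '[[0, 0, 0.5, 0, 0, 0], [0, 0, 1, 0, 0, 0], [0, 0, 1, 0, 0, 0]]' > m.json && python3 -m creep m.json|sed -n 2,4p;echo '[[0, 0, 0.5, 0, 0, 0], [0, 0, 1, 0, 0, 0], [0, 0, 1, 0, 0, 0]]' > m.json && python3 -m creep m.json|sed -n 2,4p
```

```text
eef_pos: [592.9, -54.5, 31.2]
eef_rot: [3.141, 0.0, -3.061]
wrist_force: [-2.7, 1.6, 3.0]
eef_pos: [593.0, -54.5, 31.1]
eef_rot: [3.142, 0.0, -3.061]
wrist_force: [-8.5, 1.7, 14.0]
eef_pos: [593.1, -54.5, 31.0]
eef_rot: [3.142, 0.001, -3.061]
wrist_force: [-13.2, 1.9, 23.3]
```

```bash
echo '[[0, 0, -1, 0, 0, 0], [0, 0, -1.5, 0, 0, 0], [0, 0, -1.5, 0, 0, 0]]' > m.json && python3 -m creep m.json|sed -n 4p;  echo '[[0, 0, -1.5, 0, 0, 0], [0, 0, -1.5, 0, 0, 0], [0, 0, -1.5, 0, 0, 0], [0, 0, -1.5, 0, 0, 0]]' > m.json && python3 -m creep m.json 86|sed -n 2,6p;echo '[[0, 0, -15, 0, 0, 0], [0, 0, -45, 0, 0, 0], [0, 0, -90, 0, 0, 0], [0, 0, -120, 0, 0, 0], [0, 0, -120, 0, 0, 0]]' > m.json && python3 -m creep m.json|sed -n 1,2p
python3 fos.py w_fl2 592.5 -54.3 34 90; python3 -c "
from h import *
print(tool([530,364,150]))"
```

```text
wrist_force: [-3.9, 1.8, 8.0]
eef_pos: [592.9, -54.6, 31.8]
eef_rot: [-3.142, -0.0, -3.061]
wrist_force: [-0.8, 0.6, -0.1]
finger_gap: 85.1
finger_force: 0.0
clock: 6.75
eef_pos: [594.7, -54.8, 157.7]
[ 222  155   61   63 2975] circle 592.3884887695312 -53.65220260620117 31.06613540649414 rect (array([591.3, -54.2,  61.1,  59. ]), -1.028) zmax 74.09698028667214 yaw [-3.14050333  0.00447624 -3.06141962]
tool to circle centre [  2.    1.3 154.8]
[ 30.  422.5   4.2]
```

```bash
echo '[[3, 47, 0, 0, 0, 0], [6, 94, 0, 0, 0, 0], [10, 141, 0, 0, 0, 0], [13, 188, 0, 0, 0, 0], [17, 236, 0, 0, 0, 0]]' > m.json && python3 -m creep m.json 66|head -1; echo '[[3, 48, 0, 0, 0, 0], [6, 94, 0, 0, 0, 0], [10, 140, 0, 0, 0, 0], [13, 180, 0, 0, 0, 0], [13, 186, 0, 0, 0, 0]]' > m.json && python3 -m creep m.json|head -1;echo '[[0, 0, 0, 0, 0, 0], [0, 0, 0, 0, 0, 0]]' > m.json && python3 -m creep m.json|sed -n 1,2p
python3 fos.py w_fs 530 364 8 60
python3 -c "
import cv2;p=cv2.imread('pics/w_fs.png');cv2.imwrite('pics/w_fs_c.png',p[100:300,120:400])"
```

```text
clock: 7.3
clock: 7.8
clock: 8.0
eef_pos: [529.3, 362.6, 151.3]
[ 234  163   41   42 1293] circle 529.2737426757812 365.7794189453125 22.189977645874023 rect (array([529.4, 365.7,  43. ,  42.8]), -0.994) zmax 36.18725494742364 yaw [-3.14111654e+00 -5.97756085e-04 -3.06271394e+00]
tool to circle centre [-1.000e-01  3.500e+00  1.516e+02]
```

View pics/w_fs_c.png

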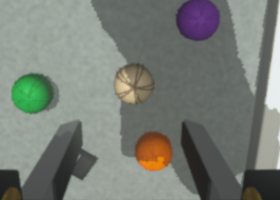

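The crop shows the beige grooved fossil at full-image (254,183), so this is the right one. Orange is at (274,252), clear of the finger path.

```bash
echo '[[0, 3.5, 45, 0, 0, 0], [0, 3.5, 85, 0, 0, 0], [0, 3.5, 120, 0, 0, 0], [0, 3.5, 142, 0, 0, 0], [0, 3.5, 148.5, 0, 0, 0]]' > m.json && python3 -m creep m.json |head -2; echo '[[0, 0, 0, 0, 0, 0], [0, 0, 0, 0, 0, 0], [0, 0, 0, 0, 0, 0], [0, 0, 0, 0, 0, 0], [0, 0, 0, 0, 0, 0]]' > m.json && python3 -m creep m.json 34 15;echo '[[0, 0, -20, 0, 0, 0], [0, 0, -60, 0, 0, 0], [0, 0, -90, 0, 0, 0], [0, 0, -90, 0, 0, 0]]' > m.json && python3 -m creep m.json; python3 -c "
from h import *
print(tool([580,104.6,100]))"
```

```text
clock: 8.55
eef_pos: [528.3, 365.2, 0.8]
clock: 9.05
eef_pos: [529.7, 367.3, 5.0]
eef_rot: [3.141, 0.002, -3.061]
wrist_force: [0.2, -2.3, 7.1]
finger_gap: 43.4
finger_force: 15.0
clock: 9.45
eef_pos: [530.6, 368.3, 98.8]
eef_rot: [3.138, 0.007, -3.061]
wrist_force: [0.2, 0.6, 0.1]
finger_gap: 43.2
finger_force: 15.0
[ -28.  -266.8   -2. ]
```

```bash
echo '[[-5, -45, 0, 0, 0, 0], [-10, -92, 0, 0, 0, 0], [-15, -140, 0, 0, 0, 0], [-20, -188, 0, 0, 0, 0], [-24, -232, 0, 0, 0, 0]]' > m.json && python3 -m creep m.json |head -1; echo '[[-4, -30, 0, 0, 0, 0], [-4, -35, 0, 0, 0, 0], [-4, -35, 0, 0, 0, 0], [-4, -35, 0, 0, 0, 0]]' > m.json && python3 -m creep m.json|sed -n 1,6p
python3 fos.py w_fs2 580 104.6 88 140; python3 -c "
from h import *
print(tool([580,104.6,34]))"
```

```text
clock: 9.95
clock: 10.35
eef_pos: [577.9, 104.3, 93.2]
eef_rot: [3.141, -0.0, -3.061]
wrist_force: [-0.2, 0.5, -0.9]
finger_gap: 43.4
finger_force: 15.0
[ 185  202  133   81 6033] circle 568.5919189453125 104.11878967285156 33.85517120361328 rect (array([575.1, 107.4,  62.6,  41.6]), -1.095) zmax 139.98397611916795 yaw [ 3.14143724e+00 -1.99110094e-04 -3.06004810e+00]
tool to circle centre [ 9.3  0.3 93.2]
[-2.1 -0.1 59.2]
```

```bash
echo '[[-2, 0, 20, 0, 0, 0], [-2, 0, 40, 0, 0, 0], [-2, 0, 54, 0, 0, 0], [-2, 0, 59, 0, 0, 0], [-2, 0, 59, 0, 0, 0]]' > m.json && python3 -m creep m.json |head -1; echo '[[0, 0, 0, 0, 0, 0], [0, 0, 0, 0, 0, 0]]' > m.json && python3 -m creep m.json|sed -n 2,4p; for i in 1; do echo '[[0, 0, 0.7, 0, 0, 0], [0, 0, 1.5, 0, 0, 0], [0, 0, 1.5, 0, 0, 0]]' > m.json && python3 -m creep m.json|sed -n 2,4p;  echo '[[0, 0, 0.5, 0, 0, 0], [0, 0, 1, 0, 0, 0], [0, 0, 1, 0, 0, 0]]' > m.json && python3 -m creep m.json|sed -n 2,4p; done
```

```text
clock: 10.9
eef_pos: [580.6, 103.5, 35.3]
eef_rot: [3.142, 0.001, -3.061]
wrist_force: [-0.4, 0.2, 0.2]
eef_pos: [580.2, 103.4, 32.9]
eef_rot: [3.142, 0.0, -3.061]
wrist_force: [0.6, 0.4, -0.3]
eef_pos: [580.2, 103.4, 31.8]
eef_rot: [-3.142, -0.0, -3.061]
wrist_force: [0.4, -0.3, -1.2]
```

```bash
echo '[[0, 0.7, 0.5, 0, 0, 0], [0, 1.5, 0.7, 0, 0, 0], [0, 1.5, 0.7, 0, 0, 0]]' > m.json && python3 -m creep m.json|sed -n 2,4p;  echo '[[0, 0, 0.4, 0, 0, 0], [0, 0, 0.7, 0, 0, 0], [0, 0, 0.7, 0, 0, 0]]' > m.json && python3 -m creep m.json|sed -n 2,4p
```

```text
eef_pos: [580.0, 105.0, 31.1]
eef_rot: [-3.142, -0.0, -3.061]
wrist_force: [-0.3, 0.6, -0.7]
eef_pos: [580.1, 105.0, 30.9]
eef_rot: [3.141, 0.0, -3.061]
wrist_force: [-2.9, 0.3, 5.6]
```

```bash
echo '[[0, 0, 0, 0, 0, 0], [0, 0, 0, 0, 0, 0], [0, 0, 0, 0, 0, 0], [0, 0, 0, 0, 0, 0]]' > m.json && python3 -m creep m.json 70|sed -n 2,6p;echo '[[0, 0, -15, 0, 0, 0], [0, 0, -45, 0, 0, 0], [0, 0, -90, 0, 0, 0], [0, 0, -120, 0, 0, 0], [0, 0, -120, 0, 0, 0]]' > m.json && python3 -m creep m.json|sed -n 1,2p
python3 fos.py w_fs3 580 104.6 34 90; python3 -c "
from h import *
print(tool([632,291.5,150]))"
```

```text
eef_pos: [580.1, 104.9, 30.4]
eef_rot: [-3.142, -0.0, -3.061]
wrist_force: [-0.4, 0.3, 0.2]
finger_gap: 69.0
finger_force: 0.0
clock: 13.2
eef_pos: [581.9, 105.1, 156.3]
[ 230  163   44   45 1481] circle 580.0072631835938 105.87896728515625 22.494461059570312 rect (array([579.6, 106.1,  44.3,  42.9]), -1.483) zmax 62.189610741228364 yaw [ 3.14142774  0.00460116 -3.06137393]
tool to circle centre [  1.6   0.9 153.4]
[-65.8 181.8   3.8]
```

```bash
echo '[[-16, 45, 0, 0, 0, 0.12], [-33, 90, 0, 0, 0, 0.24], [-49, 135, 0, 0, 0, 0.36], [-64, 172, 2, 0, 0, 0.48], [-66, 182, 4, 0, 0, 0.6]]' > m.json && python3 -m creep m.json 70|head -1; echo '[[0, 0, 0, 0, 0, 0], [0, 0, 0, 0, 0, 0]]' > m.json && python3 -m creep m.json|sed -n 1,3p
python3 fos.py w_card 632 291.5 4 20
```

```text
clock: 13.75
clock: 13.95
eef_pos: [630.9, 290.9, 145.7]
eef_rot: [-3.14, -0.001, 2.625]
[ 232  168   49   31 1484] circle 634.2608642578125 295.76800537109375 31.25046157836914 rect (array([634.5, 295.6,  53.5,  34.6]), 1.062) zmax 12.24209353461191 yaw [-3.14078316e+00 -4.86975939e-04  2.62439740e+00]
tool to circle centre [ -0.2   6.2 146.1]
```

View pics/w_card.png

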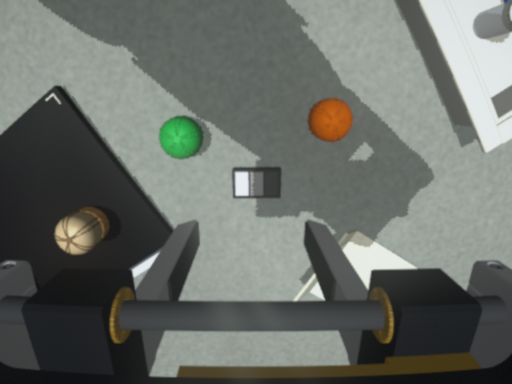

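The card is at (257,183), square to the fingers, with green at (180,137) and orange at (330,120) well clear.

```bash
echo '[[0, 6.2, 45, 0, 0, 0], [0, 6.2, 85, 0, 0, 0], [0, 6.2, 120, 0, 0, 0], [0, 6.2, 137, 0, 0, 0], [0, 6.2, 141, 0, 0, 0]]' > m.json && python3 -m creep m.json |head -2; echo '[[0, 0, 0, 0, 0, 0], [0, 0, 1, 0, 0, 0], [0, 0, 2, 0, 0, 0], [0, 0, 2, 0, 0, 0]]' > m.json && python3 -m creep m.json|sed -n 2,4p; echo '[[0, 0, 0, 0, 0, 0], [0, 0, 0, 0, 0, 0], [0, 0, 0, 0, 0, 0], [0, 0, 0, 0, 0, 0]]' > m.json && python3 -m creep m.json 44 15
```

```text
clock: 14.5
eef_pos: [633.8, 295.9, 4.1]
eef_pos: [634.7, 297.1, 4.4]
eef_rot: [3.141, 0.001, 2.622]
wrist_force: [0.2, 0.1, -0.2]
clock: 15.3
eef_pos: [634.4, 297.0, 3.7]
eef_rot: [3.141, 0.0, 2.622]
wrist_force: [-1.3, -0.1, 1.9]
finger_gap: 53.4
finger_force: 15.0
```

```bash
echo '[[0, 0, -20, 0, 0, 0], [0, 0, -60, 0, 0, 0], [0, 0, -90, 0, 0, 0], [0, 0, -90, 0, 0, 0]]' > m.json && python3 -m creep m.json|sed -n 2,6p; python3 -c "
from h import *
print(tool([520.2,99.9,80]))"
```

```text
eef_pos: [636.2, 297.8, 98.7]
eef_rot: [3.136, 0.005, 2.622]
wrist_force: [0.3, -0.6, 0.6]
finger_gap: 54.0
finger_force: 15.0
[   2.5 -229.4   17.3]
```

```bash
echo '[[0, -40, 0, 0, 0, -0.12], [0, -88, 3, 0, 0, -0.24], [1, -136, 7, 0, 0, -0.36], [1, -184, 10, 0, 0, -0.48], [2, -229, 13, 0, 0, -0.6]]' > m.json && python3 -m creep m.json |head -1; echo '[[0, 0, 0, 0, 0, 0], [0, 0, 0, 0, 0, 0], [0, 0, 0, 0, 0, 0]]' > m.json && python3 -m creep m.json|sed -n 1,6p; python3 -c "
from h import *
print(tool([520.2,99.9,18]))"
```

```text
clock: 16.2
clock: 16.5
eef_pos: [519.3, 99.8, 80.3]
eef_rot: [3.141, 0.0, -3.062]
wrist_force: [-0.1, -1.0, -0.6]
finger_gap: 53.6
finger_force: 15.0
[-0.9 -0.  62.3]
```

```bash
echo '[[-1, 0, 20, 0, 0, 0], [-1, 0, 45, 0, 0, 0], [-1, 0, 57, 0, 0, 0], [-1, 0, 60, 0, 0, 0], [-1, 0, 60, 0, 0, 0]]' > m.json && python3 -m creep m.json |head -1; echo '[[0, 0, 0, 0, 0, 0], [0, 0, 0.5, 0, 0, 0], [0, 0, 1, 0, 0, 0], [0, 0, 1.5, 0, 0, 0], [0, 0, 1.5, 0, 0, 0]]' > m.json && python3 -m creep m.json|sed -n 2,4p;echo '[[0, 0, 0.5, 0, 0, 0], [0, 0, 1, 0, 0, 0], [0, 0, 1.5, 0, 0, 0], [0, 0, 1.5, 0, 0, 0]]' > m.json && python3 -m creep m.json|sed -n 2,4p
```

```text
clock: 17.0
eef_pos: [519.9, 99.3, 19.1]
eef_rot: [-3.142, 0.0, -3.061]
wrist_force: [-0.0, 0.7, 0.4]
eef_pos: [519.8, 99.3, 17.4]
eef_rot: [-3.142, -0.0, -3.061]
wrist_force: [0.8, -0.4, -0.6]
```

```bash
echo '[[0, 0, 0.5, 0, 0, 0], [0, 0, 1, 0, 0, 0], [0, 0, 1.5, 0, 0, 0], [0, 0, 1.5, 0, 0, 0]]' > m.json && python3 -m creep m.json|sed -n 2,4p;echo '[[0, 0, 0.4, 0, 0, 0], [0, 0, 0.7, 0, 0, 0], [0, 0, 0.7, 0, 0, 0]]' > m.json && python3 -m creep m.json|sed -n 2,4p
```

```text
eef_pos: [519.8, 99.3, 15.9]
eef_rot: [-3.142, -0.0, -3.061]
wrist_force: [0.1, -0.1, -0.4]
eef_pos: [519.9, 99.3, 15.6]
eef_rot: [-3.142, 0.0, -3.061]
wrist_force: [-2.3, -0.4, 4.5]
```

Contact. I'll release, rise, and go to the label holder near (412,-291).

```bash
echo '[[0, 0, 0, 0, 0, 0], [0, 0, 0, 0, 0, 0], [0, 0, 0, 0, 0, 0], [0, 0, 0, 0, 0, 0]]' > m.json && python3 -m creep m.json 76|sed -n 5p;echo '[[0, 0, -15, 0, 0, 0], [0, 0, -45, 0, 0, 0], [0, 0, -90, 0, 0, 0], [0, 0, -130, 0, 0, 0], [0, 0, -130, 0, 0, 0]]' > m.json && python3 -m creep m.json|sed -n 1,2p
python3 fos.py w_card2 520 100 15 26; python3 -c "
from h import *
print(tool([412,-290,150]))"
```

```text
finger_gap: 75.7
clock: 19.5
eef_pos: [522.0, 99.6, 150.5]
[ 227  166   50   32 1566] circle 520.69970703125 100.11431884765625 31.23110008239746 rect (array([521. , 100.3,  53.9,  34.4]), -1.489) zmax 24.537256249698487 yaw [ 3.14141925  0.00464607 -3.06136509]
tool to circle centre [  0.8   0.7 147.5]
[ 139.8 -379.5   -3.2]
```

```bash
echo '[[14, -40, 0, 0, 0, 0.14], [30, -84, 0, 0, 0, 0.28], [46, -128, 0, 0, 0, 0.42], [62, -172, 0, 0, 0, 0.56], [78, -212, 0, 0, 0, 0.7]]' > m.json && python3 -m creep m.json|sed -n 1,3p;echo '[[0, 0, 0, 0, 0, 0.14], [0, 0, 0, 0, 0, 0.28], [0, 0, 0, 0, 0, 0.42], [0, 0, 0, 0, 0, 0.56], [0, 0, 0, 0, 0, 0.7]]' > m.json && python3 -m creep m.json|sed -n 1,3p;echo '[[0, 0, 0, 0, 0, 0.14], [0, 0, 0, 0, 0, 0.28], [0, 0, 0, 0, 0, 0.42], [0, 0, 0, 0, 0, 0.56], [0, 0, 0, 0, 0, 0.7]]' > m.json && python3 -m creep m.json|sed -n 1,3p;  python3 -c "
from h import *
print(tool([412,-290,150]))"
```

```text
clock: 20.05
eef_pos: [457.7, -119.8, 143.9]
eef_rot: [-3.141, -0.002, 2.516]
clock: 20.55
eef_pos: [458.5, -118.1, 143.8]
eef_rot: [-3.14, -0.001, 1.816]
clock: 21.05
eef_pos: [458.5, -118.1, 143.8]
eef_rot: [-3.139, 0.0, 1.116]
[-174.9   33.7   -6.3]
```

```bash
echo '[[-40, 8, -2, 0, 0, 0.12], [-85, 16, -4, 0, 0, 0.24], [-130, 25, -6, 0, 0, 0.36], [-165, 32, -6, 0, 0, 0.48], [-175, 34, -6, 0, 0, 0.49]]' > m.json && python3 -m creep m.json|sed -n 1p;echo '[[0, 0, 0, 0, 0, 0], [0, 0, 0, 0, 0, 0]]' > m.json && python3 -m creep m.json|sed -n 1,3p;python3 fos.py w_hol 412 -290 5 40
python3 -c "
import cv2;p=cv2.imread('pics/w_hol.png');cv2.imwrite('pics/w_hol_c.png',p[80:320,100:420])"
```

```text
clock: 21.55
clock: 21.75
eef_pos: [413.8, -289.6, 150.5]
eef_rot: [-3.14, 0.0, 0.634]
[ 225  171   54   27 1376] circle 410.7393798828125 -291.51226806640625 32.07270431518555 rect (array([ 410.9, -291.3,   58.1,   29.3]), -0.93) zmax 28.276962580319264 yaw [-3.14064455e+00  6.16515894e-05  6.34436237e-01]
tool to circle centre [-3.900e+00 -1.000e-01  1.508e+02]
```

View pics/w_hol_c.png

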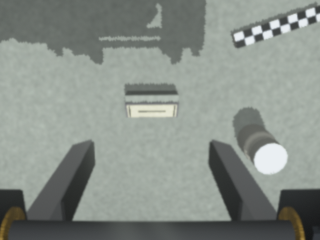

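The holder is at full-image (252,182), with its paper face at the bottom of the image (tool −x, towards the robot). The bar is at (375,105) and the bottle at (370,235), clear.

```bash
echo '[[-3, 0, 45, 0, 0, 0], [-3, 0, 85, 0, 0, 0], [-3, 0, 120, 0, 0, 0], [-3, 0, 140, 0, 0, 0], [-3, 0, 145, 0, 0, 0]]' > m.json && python3 -m creep m.json |head -2; echo '[[0, 0, 0, 0, 0, 0], [0, 0, 1, 0, 0, 0], [0, 0, 1, 0, 0, 0]]' > m.json && python3 -m creep m.json|sed -n 2,4p; echo '[[0, 0, 0, 0, 0, 0], [0, 0, 0, 0, 0, 0], [0, 0, 0, 0, 0, 0], [0, 0, 0, 0, 0, 0]]' > m.json && python3 -m creep m.json 48 15;echo '[[0, 0, -20, 0, 0, 0], [0, 0, -60, 0, 0, 0], [0, 0, -90, 0, 0, 0], [0, 0, -90, 0, 0, 0]]' > m.json && python3 -m creep m.json|sed -n 2,6p; python3 -c "
from h import *
print(tool([592.5-.997*66,-54.3-.0785*66,80]))"
```

```text
clock: 22.3
eef_pos: [410.9, -290.5, 4.2]
eef_pos: [412.0, -292.6, 6.4]
eef_rot: [3.14, -0.0, 0.632]
wrist_force: [-0.4, 0.0, 0.1]
clock: 23.0
eef_pos: [411.5, -292.6, 5.6]
eef_rot: [3.141, -0.0, 0.632]
wrist_force: [-1.2, 2.7, 4.8]
finger_gap: 57.7
finger_force: 15.0
eef_pos: [412.8, -293.6, 99.0]
eef_rot: [3.136, -0.002, 0.632]
wrist_force: [0.9, -0.0, -0.7]
finger_gap: 57.6
finger_force: 15.0
[ 230.2 -121.8   18.6]
```

```bash
echo '[[35, -18, 0, 0, 0, 0.11], [77, -41, 4, 0, 0, 0.22], [119, -63, 8, 0, 0, 0.33], [161, -85, 12, 0, 0, 0.44], [200, -106, 14, 0, 0, 0.553]]' > m.json && python3 -m creep m.json |head -1; python3 -c "
from h import *
print(tool([592.5-.997*66,-54.3-.0785*66,80]))"
```

```text
clock: 23.9
[ 18.4 -26.    0.2]
```

```bash
echo '[[16, -22, 0, 0, 0, 0], [20, -28, 0, 0, 0, 0], [20, -28, 0, 0, 0, 0], [20, -28, 0, 0, 0, 0]]' > m.json && python3 -m creep m.json |sed -n 1,6p; python3 -c "
from h import *
print(tool([592.5-.997*66,-54.3-.0785*66,20]))"
```

```text
clock: 24.3
eef_pos: [527.3, -60.2, 80.9]
eef_rot: [-3.142, 0.001, 0.078]
wrist_force: [-0.1, -0.3, -0.9]
finger_gap: 58.0
finger_force: 15.0
[-0.5 -0.8 60.9]
```

```bash
echo '[[0, -1, 20, 0, 0, 0], [0, -1, 45, 0, 0, 0], [0, -1, 57, 0, 0, 0], [0, -1, 60, 0, 0, 0], [0, -1, 60, 0, 0, 0]]' > m.json && python3 -m creep m.json |head -1; echo '[[0, 0, 0, 0, 0, 0], [0, 0, 0.5, 0, 0, 0], [0, 0, 1, 0, 0, 0], [0, 0, 1.5, 0, 0, 0], [0, 0, 1.5, 0, 0, 0]]' > m.json && python3 -m creep m.json|sed -n 2,4p;echo '[[0, 0, 0.5, 0, 0, 0], [0, 0, 1, 0, 0, 0], [0, 0, 1, 0, 0, 0]]' > m.json && python3 -m creep m.json|sed -n 2,4p
```

```text
clock: 24.8
eef_pos: [527.8, -58.3, 19.9]
eef_rot: [3.142, -0.0, 0.079]
wrist_force: [0.2, -0.7, -0.2]
eef_pos: [527.8, -58.3, 18.7]
eef_rot: [-3.142, 0.0, 0.079]
wrist_force: [0.2, 0.4, 0.4]
```

```bash
echo '[[0, 1, 0.5, 0, 0, 0], [0, 1, 1, 0, 0, 0], [0, 1, 1, 0, 0, 0]]' > m.json && python3 -m creep m.json|sed -n 2,4p;echo '[[0, 0, 0.4, 0, 0, 0], [0, 0, 0.7, 0, 0, 0], [0, 0, 0.7, 0, 0, 0]]' > m.json && python3 -m creep m.json|sed -n 2,4p
```

```text
eef_pos: [527.8, -59.3, 17.7]
eef_rot: [-3.142, 0.0, 0.079]
wrist_force: [-0.6, 0.5, -1.1]
eef_pos: [527.9, -59.3, 17.6]
eef_rot: [3.141, -0.0, 0.079]
wrist_force: [-3.4, 0.5, 7.6]
```

```bash
echo '[[0, 0, 0, 0, 0, 0], [0, 0, 0, 0, 0, 0], [0, 0, 0, 0, 0, 0], [0, 0, 0, 0, 0, 0]]' > m.json && python3 -m creep m.json 78|sed -n 5p;echo '[[0, 0, -15, 0, 0, 0], [0, 0, -45, 0, 0, 0], [0, 0, -90, 0, 0, 0], [0, 0, -130, 0, 0, 0], [0, 0, -130, 0, 0, 0]]' > m.json && python3 -m creep m.json|sed -n 1,2p
python3 fos.py w_hol2 527 -59 16 40; python3 -c "
from h import *
print(tool([562,-349,150]))"
```

```text
finger_gap: 77.8
clock: 27.1
eef_pos: [530.1, -59.7, 152.4]
[ 223  173   56   28 1467] circle 527.5465087890625 -58.9914665222168 31.984811782836914 rect (array([527.8, -58.9,  58. ,  29.8]), -1.467) zmax 39.94638207121898 yaw [ 3.14043462 -0.0044435   0.07878251]
tool to circle centre [ -2.   -0.8 149.3]
[ 10.2 291.2  -0.3]
```

```bash
echo '[[2, 47, 0, 0, 0, 0.13], [4, 95, 0, 0, 0, 0.27], [6, 143, 0, 0, 0, 0.4], [8, 191, 0, 0, 0, 0.54], [8, 238, 0, 0, 0, 0.67]]' > m.json && python3 -m creep m.json 40|sed -n 1,3p; python3 -c "
from h import *
print(tool([562,-349,150]))"
```

```text
clock: 27.65
eef_pos: [554.1, -297.7, 145.1]
eef_rot: [3.142, 0.002, -0.597]
[35.4 38.  -4.9]
```

```bash
echo '[[30, 32, -4, 0, 0, 0], [35, 38, -5, 0, 0, 0], [35, 38, -5, 0, 0, 0], [35, 38, -5, 0, 0, 0]]' > m.json && python3 -m creep m.json |sed -n 1,3p; python3 fos.py w_bar 562 -349 4 25
```

```text
clock: 28.05
eef_pos: [562.2, -345.8, 150.9]
eef_rot: [-3.141, 0.002, -0.591]
[ 248  134   16   88 1242] circle 561.6508178710938 -349.1051025390625 50.730857849121094 rect (array([ 561. , -349.9,  101. ,   16. ]), -0.61) zmax 12.389118595765183 yaw [-3.14142036e+00  1.38742698e-03 -5.89865310e-01]
tool to circle centre [  1.6   3.5 151.3]
```

View pics/w_bar.png

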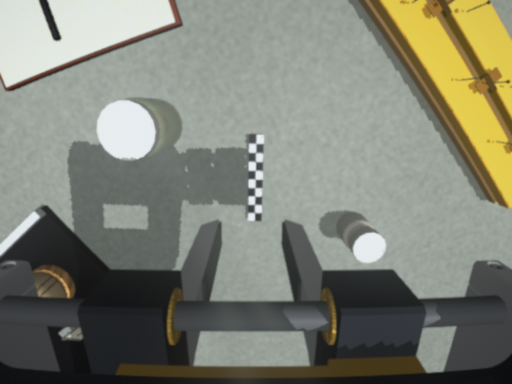

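The bar is at (256,177), lined up with the tool's x. The jar at (127,130) and the bottle at (367,242) are clear of the fingers, and the gripper body stays about 10 mm above the jar's cap.

```bash
echo '[[1, 3.7, 45, 0, 0, 0.015], [1, 3.7, 85, 0, 0, 0.015], [1, 3.7, 120, 0, 0, 0.015], [1, 3.7, 141, 0, 0, 0.015], [1, 3.7, 145, 0, 0, 0.015]]' > m.json && python3 -m creep m.json |head -2; echo '[[0, 0, 0, 0, 0, 0], [0, 0, 1, 0, 0, 0], [0, 0, 2, 0, 0, 0], [0, 0, 2, 0, 0, 0]]' > m.json && python3 -m creep m.json|sed -n 2,4p; echo '[[0, 0, 0, 0, 0, 0], [0, 0, 0, 0, 0, 0], [0, 0, 0, 0, 0, 0], [0, 0, 0, 0, 0, 0], [0, 0, 0, 0, 0, 0]]' > m.json && python3 -m creep m.json 8 15;echo '[[0, 0, -20, 0, 0, 0], [0, 0, -60, 0, 0, 0], [0, 0, -100, 0, 0, 0], [0, 0, -120, 0, 0, 0], [0, 0, -120, 0, 0, 0]]' > m.json && python3 -m creep m.json|sed -n 2,6p; python3 -c "
from h import *
print(tool([586.2,25.2,120]))"
```

```text
clock: 28.6
eef_pos: [560.3, -348.4, 4.3]
eef_pos: [561.6, -350.8, 6.0]
eef_rot: [3.142, -0.001, -0.606]
wrist_force: [-0.6, 0.6, -0.6]
clock: 29.5
eef_pos: [561.3, -350.7, 5.2]
eef_rot: [3.142, -0.0, -0.606]
wrist_force: [-0.9, -0.0, -0.3]
finger_gap: 16.0
finger_force: 15.0
eef_pos: [562.3, -351.4, 128.5]
eef_rot: [3.142, -0.005, -0.606]
wrist_force: [-0.7, 0.4, -0.4]
finger_gap: 16.0
finger_force: 15.0
[-195.  -323.1    7.4]
```

```bash
echo '[[-22, -36, 0, 0, 0, -0.13], [-47, -78, 0, 0, 0, -0.27], [-72, -120, 0, 0, 0, -0.41], [-97, -162, 0, 0, 0, -0.55], [-122, -203, 0, 0, 0, -0.685]]' > m.json && python3 -m creep m.json |head -1; python3 -c "
from h import *
print(tool([586.2,25.2,120]))"
```

```text
clock: 30.5
[  21.9 -136.     3.5]
```

```bash
echo '[[7, -45, 0, 0, 0, 0], [14, -90, 0, 0, 0, 0], [20, -128, 0, 0, 0, 0], [22, -136, 0, 0, 0, 0], [22, -136, 0, 0, 0, 0]]' > m.json && python3 -m creep m.json |head -1;echo '[[0, 0, 0, 0, 0, 0], [0, 0, 0, 0, 0, 0]]' > m.json && python3 -m creep m.json|sed -n 1,6p; python3 -c "
from h import *
print(tool([586.2,25.2,20]))"
```

```text
clock: 31.0
clock: 31.2
eef_pos: [587.7, 21.6, 124.6]
eef_rot: [3.142, 0.001, 0.077]
wrist_force: [-0.5, -0.5, -0.4]
finger_gap: 15.5
finger_force: 15.0
[ -1.2  -3.7 104.6]
```

```bash
echo '[[0, -3, 30, 0, 0, 0], [-1, -3.5, 65, 0, 0, 0], [-1, -3.5, 92, 0, 0, 0], [-1, -3.5, 102, 0, 0, 0], [-1, -3.5, 103, 0, 0, 0]]' > m.json && python3 -m creep m.json |head -1; echo '[[0, 0, 0, 0, 0, 0], [0, 0, 0.5, 0, 0, 0], [0, 0, 1, 0, 0, 0], [0, 0, 1, 0, 0, 0]]' > m.json && python3 -m creep m.json|sed -n 2,4p;echo '[[0, 0, 0.5, 0, 0, 0], [0, 0, 1, 0, 0, 0], [0, 0, 1, 0, 0, 0]]' > m.json && python3 -m creep m.json|sed -n 2,4p
```

```text
clock: 31.7
eef_pos: [586.9, 26.4, 21.7]
eef_rot: [3.141, -0.001, 0.079]
wrist_force: [0.3, -0.2, -0.6]
eef_pos: [586.6, 26.5, 20.0]
eef_rot: [-3.142, 0.0, 0.079]
wrist_force: [0.8, -0.2, -0.2]
```

```bash
echo '[[0, 1, 1, 0, 0, 0], [0, 1, 2, 0, 0, 0], [0, 1, 2, 0, 0, 0]]' > m.json && python3 -m creep m.json|sed -n 2,4p;echo '[[0, 0, 0.4, 0, 0, 0], [0, 0, 0.8, 0, 0, 0], [0, 0, 0.8, 0, 0, 0]]' > m.json && python3 -m creep m.json|sed -n 2,4p;echo '[[0, 0, 0.3, 0, 0, 0], [0, 0, 0.5, 0, 0, 0], [0, 0, 0.5, 0, 0, 0]]' > m.json && python3 -m creep m.json|sed -n 2,4p
```

```text
eef_pos: [586.6, 25.4, 17.9]
eef_rot: [-3.142, 0.0, 0.079]
wrist_force: [-1.1, -0.1, -0.8]
eef_pos: [586.6, 25.4, 17.2]
eef_rot: [-3.142, 0.0, 0.079]
wrist_force: [-0.4, 0.1, 0.4]
eef_pos: [586.7, 25.4, 17.1]
eef_rot: [3.142, -0.0, 0.079]
wrist_force: [-1.8, 0.4, 4.4]
```

Contact. I'll release, rise, pull back and check the whole layout.

```bash
echo '[[0, 0, 0, 0, 0, 0], [0, 0, 0, 0, 0, 0], [0, 0, 0, 0, 0, 0], [0, 0, 0, 0, 0, 0]]' > m.json && python3 -m creep m.json 36|sed -n 5p;echo '[[0, 0, -15, 0, 0, 0], [0, 0, -55, 0, 0, 0], [0, 0, -100, 0, 0, 0], [0, 0, -150, 0, 0, 0], [0, 0, -170, 0, 0, 0]]' > m.json && python3 -m creep m.json|sed -n 1,2p
echo '[[-20, 0, -20, 0, 0, 0], [-60, 0, -40, 0, 0, 0], [-90, 0, -60, 0, 0, 0], [-90, 0, -60, 0, 0, 0], [-90, 0, -60, 0, 0, 0]]' > m.json && python3 -m creep m.json|sed -n 1,2p
echo '[[0, 0, 0, 0, 0, 0], [0, 0, 0, 0, 0, 0]]' > m.json && python3 -m creep m.json|head -1
cat > chk.py <<'E'
from h import *
c,p,D=shot('wrist','fin'); W=cloud(c,D)
e=np.array([.9969,.0785]);f=np.array([-.0785,.9969])
def loc(x,y,r,z0,z1,n,o):
    m=(W[...,2]>z0)&(W[...,2]<z1)&(np.hypot(W[...,0]-x,W[...,1]-y)<r)&(D>0)
    nn,l,st,_=cv2.connectedComponentsWithStats(m.astype('uint8')); m=l==1+np.argmax(st[1:,4])
    a,b=rect(W[m]); d=a[:2]-o; print(n,a,b,'board-frame offset',d@e,d@f)
rL=np.array([592.5,-54.3]);rS=np.array([580,104.6])
loc(*rL,50,36,90,'foL',rL);loc(*rS,40,35,80,'foS',rS);loc(586,25,54,15,26,'bar',(rL+rS)/2)
loc(527,-59,38,15,45,'hol',rL);loc(520,100,36,15,28,'card',rS)
E
python3 chk.py
```

```text
finger_gap: 35.6
clock: 34.2
eef_pos: [587.9, 25.5, 193.2]
clock: 34.7
eef_pos: [497.0, 18.3, 248.1]
clock: 34.9
foL [592.1 -52.2  60.9  59.3] 0.392 board-frame offset -0.2339099999999778 2.1248899999999926
foS [579.9 105.1  42.7  42.5] 0.651 board-frame offset -0.06044000000002266 0.5063000000000017
bar [586.9  26.  100.4  15. ] 0.082 board-frame offset 0.7147099999999775 0.7963400000000032
hol [527.7 -58.6  57.5  29.2] -1.485 board-frame offset -64.93666999999996 0.8001299999999923
card [520.8 100.   54.6  34.5] -1.48 board-frame offset -59.377580000000044 0.06146000000000896
```

View pics/fin.png

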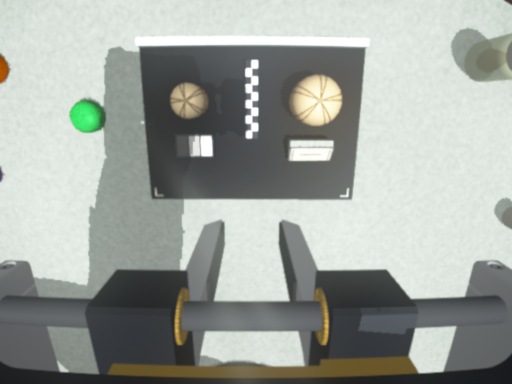

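The final view shows everything in place: large fossil (316,100), small fossil (189,100), bar (252,98), holder facing front (311,150) and card (195,146). All offsets are well within tolerance.

```bash
python3 -c "
from cell import manip
print(manip.sign_off())"
```

```text
the job is handed in; nothing more can be done
None
```

All five things are laid out on the board and the job is handed in at about 35 s of the 115 s allowed; my last wrist-camera check put each within about 2 mm of its target, and sign-off returned no verdict.

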